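Set the grind of a hand mill with its splined wing key

ROBOT

A 6-joint arm with a two-finger parallel gripper is mounted at the origin on a cart in front of the work surface, level with it; the furniture and walls round the work are solid. World frame = base frame: x ahead of the robot, y to its left, z up, the work surface at z = 0. Lengths are in mm, angles in rad, forces in N, time in s.
With the tool pointing down it reaches from about 150 to 775 mm from the base axis. Payload 6.1 kg.
Tool frame: the origin (TCP) lies on the centre line of the jaws, within the pads' length; the fingertips stand r.tips_ahead ahead of it and the grasp point (between the pads) lies 11 mm behind it (r.tips_ahead is the distance from the TCP to the fingertips, in mm); z points along the fingers, y is the line along which they close (so a half turn about z gives the same grasp; the last joint's range is limited). The gripper opens to 85 mm and grips with 20 to 120 N. Pads are 22 mm wide; open, the fingers measure 114 mm over their backs; the gripper's body (76 mm by 85 mm) begins 54 mm behind the grasp point. The pads swing forward as they close: fully open they stand 13 mm farther back than shut.
Start: joints at [-1.17, 0.126, -0.04, 1.405, 0, 1.571], TCP at [204.823, -483.379, 239.295] pointing down, gripper open.
Joint ranges: [-2.72, 2.72], [-0.95, 1.95], [-1.27, 1.35], [-1.78, 2.02], [-1.46, 1.47], [-3.14, 3.14]. Speed limits (rad/s): [2.39, 2.39, 3.01, 3.14, 3.14, 3.14].

INTERFACE

Orientations are given as a unit quaternion [x, y, z, w].
In Python, from rig import sensors, eyes, ticket, r gives the robot as it stands.
- The arm moves only by the tool servo_tool, never from a script. Its argument "steps" is text: rows parted by semicolons, each of 7 numbers parted by spaces: the turn, a rotation vector about the tool's x, y, z in degrees, then the shift along the tool's x, y, z in mm, then the opening, from -1 (shut) to 1 (fully open). In form: wx wy wz x y z fingers; .... A call has 1 to 10 rows; each row shifts and turns the commanded pose from where the row before left it, along the tool's axes as they then stand; what a row does not reach is not made up. A row lasts 1/10 s, in which the tool goes at most 50 mm and 8.59 degrees, less where a joint would pass 70% of its speed; a pose out of reach is approached as far as the arm can. A call with a gripper value outside its range is refused whole. The fingers move at their own pace and stop on an object; "force" is the grip in N (left out, the last holds). Time passes only in rows, so rows that do not move let the fingers close. It gives the time, the measured TCP pose, the force, the opening and the grip force at its end, in the units of the state.
- sensors.state(): the state, without advancing time (a new reading comes with each control period).
- eyes.get_image(name): name is "scene" or "top" or "wrist"; returns the picture (420x560x3 uint8, red, green, blue); there is no depth.
- eyes.camera_params(name): a dict with "mtx" (3x3 intrinsics, pixels), "R" (3x3) and "t" (3): a world point X has camera coordinates R X + t; the wrist camera has in their place "tool_from_camera" (4x4, takes a point from camera to tool coordinates, whose origin is the TCP and whose axes are the flange's). Camera axes: x right, y down, z forward; pixel columns grow to the right and rows downward; lengths in mm; the calibration is good to about 2 mm. A picture is of the moment at which its call begins: read the wrist's pose just before it. camera_params takes no time and is no camera call.
- ticket.finish_job(): hands the job in; it is judged then, once.
The state is a dict: "time": time; "joints": joint angles; "qvel": joint speeds; "joint_torque": joint torques, N m; "position": TCP position; "eef_rot": TCP orientation; "force": force on the tool from outside, world axes, zero at the start; "wrist_torque": the same for the moment, N m; "opening": finger opening in mm; "finger_force": force on a finger pad.
Only numpy, scipy, OpenCV 4.12 (cv2) and the standard library are available. Lean on these libraries where they do the work, as an engineer would, in place of code of your own. Each camera call takes 0.05 s, during which the arm holds its last target. There are 200 camera calls.

TASK

Set the grind on the green hand mill: pick up the loose wing key, turn it until its inner teeth mesh with the toothed spindle on the mill's sloping face, and push it fully home, flush on the steel flange. Then turn the spindle clockwise with the key until the red pointer points at the yellow dot, and let go, leaving the key seated. Leave the salt shaker, honey jar and mug where they stand.

Things in the scene. Friction and masses are not known exactly. Their poses are not given: they have to be found in the camera images.
- mill: Green hand mill, fixed: base plate 180 x 130 mm (long side along x), tilted barrel 112 mm thick with a round face that looks up and to the mill's -x side, normal 35 deg from vertical, centre at (-40, 0, 135) mm in this frame. Steel hopper 68 mm wide behind it at (55, 0) mm, top at z = 190 mm. Origin: centre of the underside, z up.
- spindle (a point): Point on the spindle axis at the top of its steel flange (62 mm wide, 6 mm proud of the face). Turns with the spindle. z: out of the face along the axis, 35 deg from vertical; x: toward the red pointer, a flat bar on the flange that reaches to 45 mm radius.
- nose (a point): Tip of the spindle's blunt nose, 16 mm out from spindle on the axis, same axes. The core is 20 mm thick; round it stand six straight teeth on the flange, 12 mm high, 6 mm wide, tips at 18 mm radius, at 0, 60, 120.. deg from the x axis.
- drive (a joint): Spindle angle, rad: 0 when the red pointer is at the yellow dot, positive when it stands anticlockwise of the dot, seen looking onto the face. Starts between 0.5 and 1.25; turns 2.6 either side of 0 against steady friction of 0.12 N m and stays where it is left.
- dot (a point): Centre of the yellow dot, 7 mm wide, on the face plate at the highest side of the dial, 48.5 mm from the spindle axis (black ticks to either side of it).
- key: Loose wing key, about 150 g, standing on its open rim: black ribbed round hub 59 mm wide, 26 mm high; on it a red upright paddle 50 mm long (along x), 16 mm thick (y), top at z = 64 mm: grip it across the 16 mm. Origin: centre of the hub's open underside; z up through the paddle. Home, the rim lies on the flange and the origin coincides with spindle.
- key_bore (a point): Centre of the key's bore (39 mm wide, 20 mm deep), 7 mm above its origin. Six inner teeth 4.5 mm wide reach in to 12.5 mm radius, 1 to 13.5 mm above the rim, at 30, 90, 150.. deg from the key's x axis: it meshes when its x axis is at 0, 60, 120.. deg (within 5) to the spindle's x, else it stops 11 mm short on the tooth tops. Play when meshed: about 5 deg either way.
- salt_shaker: Glass salt shaker with grey top, 44 mm wide, 90 mm high, loose; leave alone. Origin: centre of the underside.
- honey_jar: Honey jar with yellow lid, 71 mm wide, 101 mm high, loose; leave alone. Origin: centre of the underside.
- mug_coffee: White mug, 80 mm wide, 120 mm with its handle, 101 mm high, loose; leave alone. Origin: centre of the underside.
Mind the look-alikes: they are no part of the job. Several things look just like the key: the one meant starts farthest to the robot's right.

How it is judged (in metres and radians):
On the way, in this order (a step that is already met when the one before it is completed fails the run):
1. the key's teeth are meshed with the spindle's and its rim is home on the flange (distance between key and spindle below 0.005 m and z of key in the frame of spindle below 0.003 m and angle between the z axis of key and the z axis of spindle, either way round below 0.08 rad), for 0.2 s.
2. the red pointer is turned to the yellow dot with the key still home (value of joint drive between -0.14 and 0.14 rad and distance between key and spindle below 0.006 m), for 0.2 s.
At the end, for the whole second after the job is handed in: The key is at rest, meshed and home on the spindle (origin within 5 mm of the spindle point, at most 3 mm short of the flange, within 0.08 rad of its axis), the pointer is within 0.14 rad of the dot (all of step 1 and value of joint drive between -0.14 and 0.14 rad and linear speed of key below 0.01 m/s); the robot touches nothing.
It fails at once if the salt shaker, honey jar or mug is moved more than 20 mm (distance of any of salt_shaker, honey_jar, mug_coffee from where it was at the start of the episode above 0.02 m).
It also fails if it takes over 54 s, if anything falls off the work surface, if the arm or the gripper's body presses on something with over 40 N, if the wrist force passes 120 N, or if a joint passes its speed limit or range.

## Working session

There is one attempt and no reset: what is moved stays moved. The work goes in short steps, Python scripts to look and compute and a tool call to move; the robot and the scene stay as the last step left them, time stands still between calls to the robot, and variables do not carry over. Pictures are saved under pics/ and viewed, at most 13 in all, crops included, and the job is handed in when it is done.

Besides the shell and the picture viewer there is one more tool, called after ">>>" as name(argument=value, ...) on one line, values as JSON. servo_tool: Moves the arm, as the interface text tells. Its arguments: {"type":"object","properties":{"steps":{"type":"string"},"force":{"type":"number"}},"required":["steps"]}

```bash
ls; mkdir -p pics; python3 - <<'E'
from rig import sensors, eyes, r
import cv2,numpy as np
np.set_printoptions(precision=4,suppress=True)
print(sensors.state(), r.tips_ahead)
ims=[]
for n in("scene","top"):
    im=eyes.get_image(n);cv2.imwrite(f"pics/{n}0.png",im[:,:,::-1]);print(n,eyes.camera_params(n))
print(eyes.camera_params("wrist"))
E
```

```text
pics
{'time': 0.0, 'joints': array([-1.17  ,  0.1264, -0.0406,  1.4054, -0.    ,  1.5708]), 'qvel': array([ 0.0019, -0.0013, -0.0011,  0.0034, -0.001 ,  0.0006]), 'joint_torque': array([  0.    , -43.5917,  35.2922,   0.0173,  -0.0001,  -0.    ]), 'position': array([ 204.6759, -483.055 ,  238.5255]), 'eef_rot': array([ 0.98  ,  0.1991, -0.0002, -0.0008]), 'force': array([-0.2909, -0.3056,  0.249 ]), 'wrist_torque': array([-0.0246,  0.0293,  0.0095]), 'finger_force': 0.0, 'opening': 85.17228960378935} 8.0
scene {'mtx': array([[443.5544,   0.    , 279.3398],
       [  0.    , 443.5544, 205.9895],
       [  0.    ,   0.    ,   1.    ]]), 'R': array([[-0.7783, -0.6279, -0.0042],
       [-0.4712,  0.5884, -0.6571],
       [ 0.415 , -0.5094, -0.7538]]), 't': array([543.0458, 308.9331, 957.2686])}
top {'mtx': array([[468.5715,   0.    , 282.23  ],
       [  0.    , 468.5715, 205.9928],
       [  0.    ,   0.    ,   1.    ]]), 'R': array([[ 0.0235, -0.9975,  0.0665],
       [-0.9939, -0.0305, -0.1062],
       [ 0.108 , -0.0636, -0.9921]]), 't': array([  71.5194,  616.3807, 1509.2204])}
{'mtx': array([[344.0872,   0.    , 279.7995],
       [  0.    , 344.0872, 209.9971],
       [  0.    ,   0.    ,   1.    ]]), 'tool_from_camera': array([[  -0.0005,   -0.9471,   -0.3209,   81.7927],
       [   1.    ,   -0.0007,    0.0007,   -0.2747],
       [  -0.0009,   -0.3209,    0.9471, -135.3021],
       [   0.    ,    0.    ,    0.    ,    1.    ]])}
```

View pics/scene0.png

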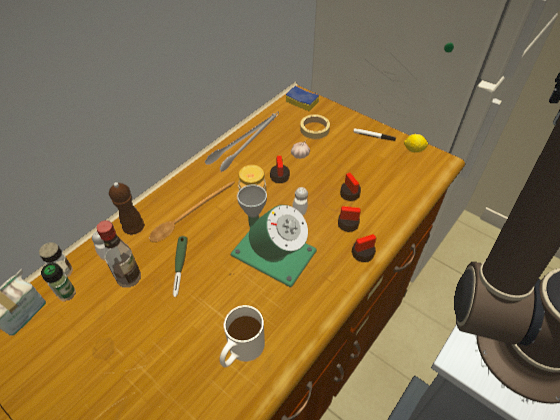

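View pics/top0.png

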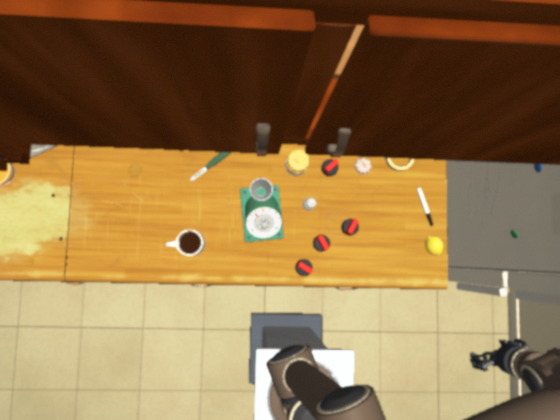

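The four key look-alikes are in top at (330,167), (350,227), (321,243), (304,267) and in scene at (281,170), (351,187), (348,217), (364,248). Top (350,227) / scene (351,187) lies farthest right (smallest y), so it is my candidate. I'll triangulate and crop to confirm.

```bash
cat > h.py <<'E'
from rig import sensors, eyes, r
import cv2,numpy as np
from scipy.spatial.transform import Rotation as Ro
np.set_printoptions(precision=3,suppress=True)
def cam(n,st=None):
    p=eyes.camera_params(n)
    if n!="wrist": return p["mtx"],p["R"],p["t"]
    T=p["tool_from_camera"];Rw=Ro.from_quat(st["eef_rot"]).as_matrix()
    Rc=Rw@T[:3,:3];c=Rw@T[:3,3]+st["position"]
    return p["mtx"],Rc.T,-Rc.T@c
def ray(c,uv):
    K,R,t=c;d=R.T@np.linalg.solve(K,[uv[0],uv[1],1]);return -R.T@t,d/np.linalg.norm(d)
def proj(c,X):
    K,R,t=c;q=K@(R@np.asarray(X,float)+t);return q[:2]/q[2]
def onplane(c,uv,z=0,n=(0,0,1),p=None):
    o,d=ray(c,uv);n=np.array(n,float);p=np.array([0,0,z]) if p is None else p
    return o+d*(n@(p-o))/(n@d)
def tri(obs):
    A=np.zeros((3,3));b=np.zeros(3)
    for c,uv in obs:
        o,d=ray(c,uv);M=np.eye(3)-np.outer(d,d);A+=M;b+=M@o
    X=np.linalg.solve(A,b);return X,[np.round(proj(c,X)-uv,1) for c,uv in obs]
def blobs(m,amin=15):
    n,l,s,c=cv2.connectedComponentsWithStats(m.astype(np.uint8))
    return [(c[i],s[i]) for i in range(1,n) if s[i,4]>=amin],l
def red(im):
    h=cv2.cvtColor(im,cv2.COLOR_RGB2HSV);return ((h[...,0]<6)|(h[...,0]>174))&(h[...,1]>190)&(h[...,2]>110)
def get(n,name):
    st=sensors.state();im=eyes.get_image(n);cv2.imwrite(f"pics/{name}.png",im[:,:,::-1]);return im,cam(n,st)
E
python3 - <<'E'
from h import *
ims={n:cv2.imread(f"pics/{n}0.png")[:,:,::-1].copy() for n in("scene","top")}
for n in ims:
    for c,s in blobs(red(ims[n]),8)[0]:
        if s[4]<600: print(n,c,s, onplane(cam(n),c,45))
    h=cv2.cvtColor(ims[n],cv2.COLOR_RGB2HSV)
    g=(h[...,0]>60)&(h[...,0]<95)&(h[...,1]>90)
    for c,s in blobs(g,100)[0]: print(n,"green",c,s)
T=cv2.resize(ims["top"][130:290,150:400],None,fx=3,fy=3,interpolation=2)
S=cv2.resize(ims["scene"][130:290,210:400],None,fx=3,fy=3,interpolation=2)
cv2.imwrite("pics/ct.png",T[:,:,::-1]);cv2.imwrite("pics/cs.png",S[:,:,::-1])
E
```

```text
scene [279.317 162.3  ] [277 156   6  15  60] [761.5   -79.218  45.   ]
scene [352.129 179.145] [347 173  11  13  62] [ 560.595 -152.773   45.   ]
scene [349.739 209.598] [341 207  19   8  92] [504.792 -54.509  45.   ]
scene [350.263 215.895] [345 213  10   6  19] [492.017 -37.271  45.   ]
scene [365.292 239.385] [356 235  20  11  96] [421.776   3.3    45.   ]
scene green [275.075 261.242] [ 231  233   85   53 1512]
top [331.28 165.68] [326 160  11  11  25] [751.717 -70.305  45.   ]
top [350.541 227.297] [347 220   8  14  37] [ 549.437 -136.365   45.   ]
top [321.276 242.552] [318 236   8  14  29] [497.224 -40.658  45.   ]
top [301.053 266.316] [298 263   9   8  19] [419.262  23.815  45.   ]
top green [257.718 202.158] [242 189  37  32 425]
```

View pics/cs.png

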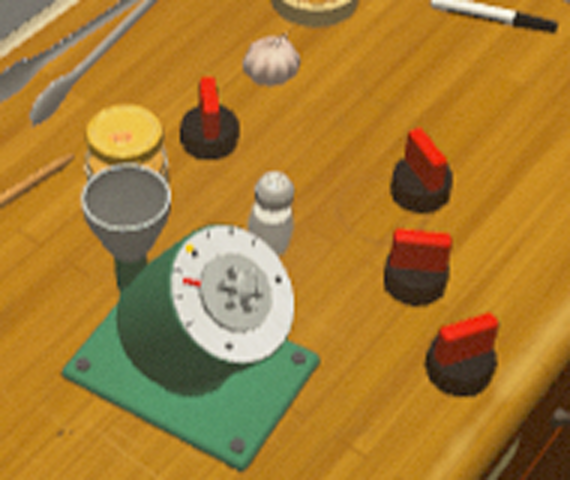

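Scene crop: four keys at (210,120), (421,170), (417,265), (462,355); the farthest right (smallest y, -140) is crop (421,170), i.e. scene (351,187). Mill face with red pointer at crop (190,283), yellow dot at (191,250). Moving the wrist camera over.

>>> servo_tool(steps="0 0 7.67 0 0 -15 1;0 0 7.67 0 0 -15 1;0 0 7.67 0 0 -15 1")

```text
time: 0.4
position: [204.7, -483.1, 284.3]
eef_rot: [1.0, -0.003, -0.0, -0.001]
force: [0.2, 0.2, 0.9]
opening: 85.3
finger_force: 0.0
```

>>> servo_tool(steps="0 0 0 20 -38 -8 1;0 0 0 20 -38 -8 1;0 0 0 20 -38 -8 1;0 0 0 20 -38 -8 1;0 0 0 20 -38 -8 1;0 0 0 20 -38 -8 1;0 0 0 20 -38 -8 1;0 0 0 20 -38 -8 1;0 0 0 20 -38 -8 1;0 0 0 20 -38 -8 1")

```text
time: 1.4
position: [405.4, -101.8, 364.5]
eef_rot: [1.0, -0.0, -0.0, 0.0]
force: [0.2, 0.1, 0.0]
opening: 85.6
finger_force: 0.0
```

>>> servo_tool(steps="0 0 0 0 0 0 1;0 0 0 0 0 0 1;0 0 0 0 0 0 1")

```text
time: 1.7
position: [404.8, -104.0, 363.9]
eef_rot: [1.0, -0.001, -0.0, 0.0]
force: [-0.6, -0.1, 0.8]
opening: 85.5
finger_force: 0.0
```

```bash
python3 - <<'E'
from h import *
st=sensors.state();im=eyes.get_image("wrist");print(st["time"],st["position"],Ro.from_quat(st["eef_rot"]).as_matrix(),st["joints"])
cv2.imwrite("pics/w1.png",im[:,:,::-1]);np.save("w1.npy",np.array([st["position"].tolist(),st["eef_rot"].tolist()],dtype=object),allow_pickle=True)
import pickle;pickle.dump(cam("wrist",st),open("w1.pkl","wb"))
E
```

```text
1.7 [ 404.76  -103.965  363.934] [[ 1.    -0.001 -0.001]
 [-0.001 -1.    -0.   ]
 [-0.001  0.    -1.   ]] [-0.251 -0.043  0.059  1.674 -0.     2.892]
```

View pics/w1.png

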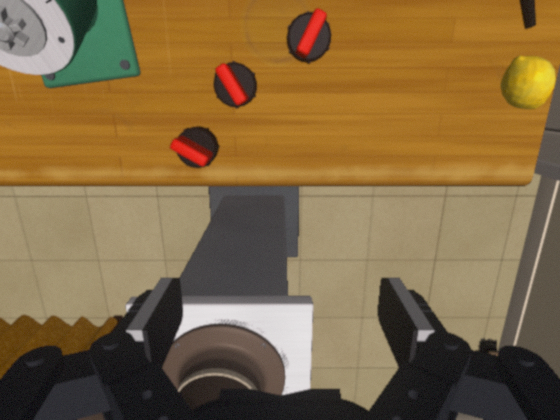

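Wrist view: the candidate key at (309,37) is the rightmost of those seen (others (235,84), (195,148)); mill at the upper left. The wrist camera looks backward here and joint 6 is close to its limit, so I'll flip the tool half a turn.

>>> servo_tool(steps="0 0 -8.57 0 0 0 1;0 0 -8.57 0 0 0 1;0 0 -8.57 0 0 0 1;0 0 -8.57 0 0 0 1;0 0 -8.57 0 0 0 1;0 0 -8.57 0 0 0 1;0 0 -8.57 0 0 0 1;0 0 -8.57 0 0 0 1;0 0 -8.57 0 0 0 1;0 0 -8.57 0 0 0 1")

```text
time: 2.75
position: [404.5, -104.9, 364.1]
eef_rot: [0.732, 0.681, -0.0, -0.0]
force: [-0.8, -0.4, 0.4]
opening: 85.4
finger_force: 0.0
```

>>> servo_tool(steps="0 0 -8.57 0 0 0 1;0 0 -8.57 0 0 0 1;0 0 -8.57 0 0 0 1;0 0 -8.57 0 0 0 1;0 0 -8.57 0 0 0 1;0 0 -8.57 0 0 0 1;0 0 -8.57 0 0 0 1;0 0 -8.57 0 0 0 1;0 0 -8.57 0 0 0 1;0 0 -8.57 0 0 0 1")

```text
time: 3.75
position: [404.5, -104.9, 364.1]
eef_rot: [0.074, 0.997, -0.0, -0.0]
force: [0.2, 0.1, 0.8]
opening: 85.5
finger_force: 0.0
```

>>> servo_tool(steps="0 0 -8.57 0 0 0 1;0 0 0 -20 30 0 1;0 0 0 -20 30 0 1;0 0 0 0 0 0 1;0 0 0 0 0 0 1;0 0 0 0 0 0 1")

```text
time: 4.35
position: [444.7, -44.7, 364.3]
eef_rot: [0.002, 1.0, -0.0, -0.0]
force: [0.2, -0.7, 0.0]
opening: 85.6
finger_force: 0.0
```

```bash
python3 - <<'E'
from h import *
import pickle
st=sensors.state();im=eyes.get_image("wrist");print(st["time"],st["position"],Ro.from_quat(st["eef_rot"]).as_matrix(),st["joints"])
cv2.imwrite("pics/w2.png",im[:,:,::-1])
pickle.dump(cam("wrist",st),open("w2.pkl","wb"))
E
```

```text
4.35 [444.653 -44.733 364.299] [[-1.     0.003 -0.   ]
 [ 0.003  1.    -0.   ]
 [ 0.    -0.    -1.   ]] [-0.1    0.011  0.113  1.673 -0.    -0.097]
```

View pics/w2.png

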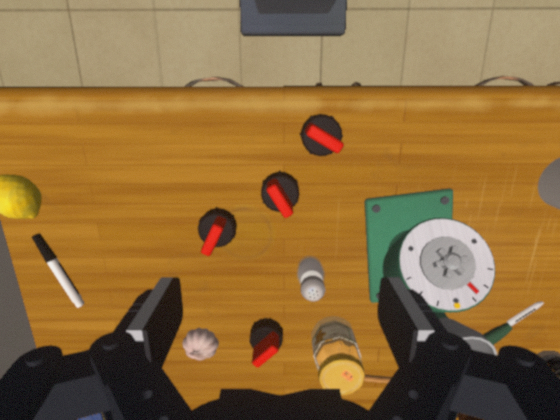

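Wrist view w2 (right = +y, down = +x): the four keys are at (321,135), (280,192), (216,230), (266,337); the one meant is (216,230), farthest to the robot's right. Mill face at (447,264), pointer (473,287), dot (456,302), bolts (376,208), (444,199). Enlarging to confirm and measuring.

```bash
python3 - <<'E'
from h import *
import pickle
w=cv2.imread("pics/w2.png")[:,:,::-1].copy();c2=pickle.load(open("w2.pkl","rb"));cs=cam("scene");s=cv2.imread("pics/scene0.png")[:,:,::-1].copy()
c1=pickle.load(open("w1.pkl","rb"));w1=cv2.imread("pics/w1.png")[:,:,::-1].copy()
for nm,im in(("w2",w),("w1",w1),("sc",s)):
  bl,l=blobs(red(im),8)
  for i,(c,q) in enumerate(bl):
    if q[4]<900 :
        print(nm,c,q)
h=cv2.cvtColor(w,cv2.COLOR_RGB2HSV)
y=(h[...,0]>20)&(h[...,0]<32)&(h[...,1]>150)&(h[...,2]>120); y[:,:400]=0
print("ydot",[(c,q[4]) for c,q in blobs(y,6)[0]])
h=cv2.cvtColor(s,cv2.COLOR_RGB2HSV)
y=(h[...,0]>20)&(h[...,0]<32)&(h[...,1]>150)&(h[...,2]>120); y[:205]=0;y[230:]=0;y[:,265:300]*=True;y[:,:265]=0;y[:,300:]=0
print("sdot",[(c,q[4]) for c,q in blobs(y,2)[0]])
a=cv2.resize(w[170:320,360:510],None,fx=3.6,fy=3.6,interpolation=2)
b=cv2.resize(w[200:270,180:250],None,fx=3.6,fy=3.6,interpolation=2)
d=cv2.resize(s[165:210,330:375],None,fx=5.6,fy=5.6,interpolation=2)
o=np.zeros((540,800,3),np.uint8);o[:,:540]=a;o[:252,545:797]=b;o[260:512,545:797]=d
cv2.imwrite("pics/comp.png",o[:,:,::-1])
E
```

```text
w2 [323.91  138.172] [306 125  37  27 489]
w2 [279.169 199.711] [267 184  25  33 408]
w2 [211.805 238.562] [202 224  21  31 349]
w2 [472.625 287.25 ] [469 284   8   8  16]
w2 [264.733 355.078] [253 345  25  22 243]
w1 [311.353  31.509] [297   9  29  46 615]
w1 [230.987  83.931] [216  64  31  41 594]
w1 [189.787 151.857] [171 138  38  28 525]
sc [279.317 162.3  ] [277 156   6  15  60]
sc [352.129 179.145] [347 173  11  13  62]
sc [349.739 209.598] [341 207  19   8  92]
sc [350.263 215.895] [345 213  10   6  19]
sc [365.292 239.385] [356 235  20  11  96]
ydot [(array([456.75, 305.05]), np.int32(20))]
sdot [(array([272.5, 212.5]), np.int32(4))]
```

View pics/comp.png

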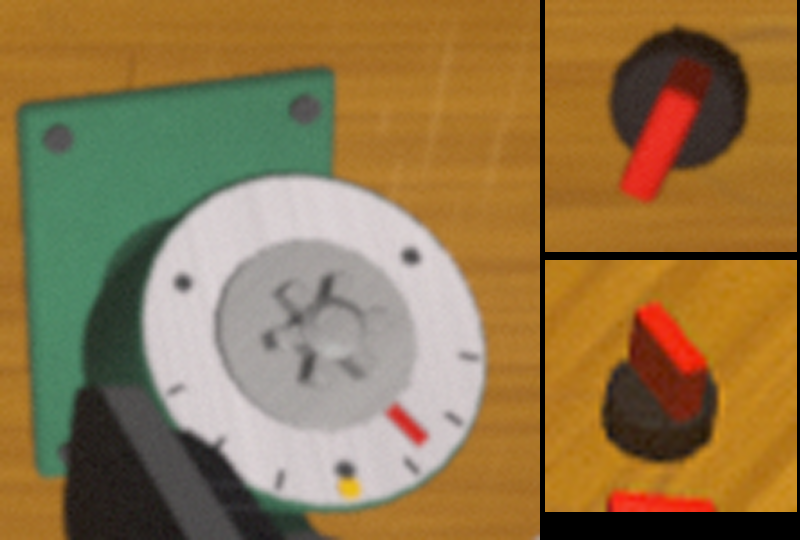

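Crop confirms: the meant key has a black hub with a red paddle, top face bright; the mill face shows pointer crop (407,424), dot (348,487), bolts (57,138), (304,108), nose ~(338,328). Measuring.

```bash
python3 - <<'E'
from h import *
import pickle
L=lambda n:cv2.imread(f"pics/{n}.png")[:,:,::-1].copy()
w,w1,s,t=L("w2"),L("w1"),L("scene0"),L("top0");c2=pickle.load(open("w2.pkl","rb"));c1=pickle.load(open("w1.pkl","rb"));cs=cam("scene");ct=cam("top")
def top(im,box,v):
    h=cv2.cvtColor(im,cv2.COLOR_RGB2HSV);m=red(im)&(h[...,2]>v);k=np.zeros(m.shape,bool);x0,y0,x1,y1=box;k[y0:y1,x0:x1]=1;m&=k
    p=np.argwhere(m)[:,::-1].astype(np.float32);R=cv2.minAreaRect(p);return R,cv2.boxPoints(R),len(p)
for v in(150,190):
  A=top(w,(195,215,235,260),v);B=top(w1,(290,0,330,60),v);C=top(s,(340,165,365,200),v)
  print(v,A[0],B[0],C[0],A[2],B[2],C[2])
  X,e=tri([(c2,A[0][0]),(c1,B[0][0]),(cs,C[0][0])]);print("paddle top",X,e, "w only",tri([(c2,A[0][0]),(c1,B[0][0])]))
  for c,q in((c2,A),(c1,B)):
    P=np.array([onplane(c,p,64) for p in q[1]]);E=[P[1]-P[0],P[2]-P[1]];E.sort(key=np.linalg.norm)
    print(P.mean(0),[np.linalg.norm(e) for e in E],np.degrees(np.arctan2(E[1][1],E[1][0])))
b1=onplane(c2,(375.8,208.3),8);b2=onplane(c2,(444.4,200),8);d=b2-b1;print("bolts",b1,b2,np.degrees(np.arctan2(-d[0],d[1])),np.linalg.norm(d))
sb=[(210+298/3,130+357/3),(210+237/3,130+445/3),(210+84/3,130+365/3)]
print("scene bolts",[onplane(cs,p,8) for p in sb], tri([(c2,(375.8,208.3)),(cs,sb[0])]),tri([(c2,(444.4,200)),(cs,sb[1])]))
print("dot",tri([(c2,(456.75,305.05)),(cs,(272.8,212.8))]))
def white(im,box,vm):
    h=cv2.cvtColor(im,cv2.COLOR_RGB2HSV);m=((h[...,1]<60)&(h[...,2]>vm)).astype(np.uint8);k=np.zeros_like(m);x0,y0,x1,y1=box;k[y0:y1,x0:x1]=1;m*=k
    bl,l=blobs(m,1);i=1+int(np.argmax([q[4] for c,q in bl]));l=(l==i).astype(np.uint8)
    cn=max(cv2.findContours(l,0,1)[0],key=len);hull=cv2.convexHull(cn);return cv2.fitEllipse(cn),cv2.fitEllipse(hull)
for vm in (140,170): 
  ew=white(w,(395,215,500,315),vm);es=white(s,(262,200,312,255),vm);print(ew,es)
  print("face",tri([(c2,ew[1][0]),(cs,es[1][0])]))
E
```

```text
150 ((211.22601318359375, 239.60272216796875), (10.676115989685059, 31.200740814208984), 24.443954467773438) ((311.6921691894531, 31.09008026123047), (12.874494552612305, 46.206703186035156), 25.114835739135742) ((352.1000061035156, 178.80001831054688), (14.200000762939453, 4.0), 53.13010025024414) 316 578 57
paddle top [ 554.445 -141.209   58.88 ] [array([0.1, 0.3]), array([-0. , -0.3]), array([0.2, 0.1])] w only (array([ 554.152, -141.307,   58.544]), [array([0., 0.]), array([0., 0.])])
[ 552.067 -140.266   64.   ] [np.float64(14.349745630585103), np.float64(47.17585502107511)] 153.80222165637693
[ 552.946 -140.658   64.   ] [np.float64(14.268493135425315), np.float64(47.44800242885447)] -26.624612507898036
190 ((210.81387329101562, 240.1131591796875), (9.0618314743042, 29.964452743530273), 25.016895294189453) ((311.95806884765625, 30.479751586914062), (10.8997802734375, 44.81020736694336), 25.769329071044922) ((352.0, 178.50003051757812), (13.587118148803711, 3.7481703758239746), 51.34019470214844) 269 484 53
paddle top [ 555.01  -141.571   59.404] [array([0.2, 0.3]), array([ 0.1,
[... 1072 characters left out ...]
, 158.8616180419922), ((287.47564697265625, 226.6459197998047), (40.77299880981445, 48.073238372802734), 167.43777465820312))
face (array([551.91 , 150.417, 137.763]), [array([0., 0.]), array([0., 0.])])
(((447.1882019042969, 263.8247375488281), (84.62248992919922, 97.51438903808594), 126.7551040649414), ((446.9685363769531, 264.11077880859375), (86.56513214111328, 97.88863372802734), 125.97431945800781)) (((287.0597229003906, 227.6184539794922), (37.82542419433594, 46.23129653930664), 150.7488250732422), ((287.06842041015625, 227.4842529296875), (38.474613189697266, 46.96795654296875), 151.63796997070312))
face (array([552.418, 151.542, 135.746]), [array([-0. , -0.2]), array([-0.1, -0.1])])
```

Mill yaw ≈7.2°, spindle about (552,153,140); the key is at about (553,-141), paddle top ~60–64 high, paddle axis -27°. Moving to look squarely at the mill face.

>>> servo_tool(steps="0 0 0 -8 32 22.7 1;0 0 0 -8 32 22.7 1;0 0 0 -8 32 22.7 1;0 0 0 -8 32 22.7 1;0 0 0 -8 32 22.7 1;0 0 0 -8 32 22.7 1;0 0 -7.2 0 0 0 1")

```text
time: 5.1
position: [492.7, 149.8, 224.6]
eef_rot: [-0.064, 0.998, -0.0, -0.002]
force: [-0.4, -0.5, 0.1]
opening: 85.4
finger_force: 0.0
```

>>> servo_tool(steps="0 -7 0 0 0 0 1;0 -7 0 0 0 0 1;0 -7 0 0 0 0 1;0 -7 0 0 0 0 1;0 -7 0 0 0 0 1;0 0 0 0 0 0 1;0 0 0 0 0 0 1;0 0 0 0 0 0 1")

```text
time: 5.9
position: [495.2, 148.4, 230.6]
eef_rot: [-0.059, 0.952, 0.019, 0.301]
force: [0.4, 0.8, 1.2]
opening: 85.5
finger_force: 0.0
```

```bash
python3 - <<'E'
from h import *
import pickle
st=sensors.state();im=eyes.get_image("wrist");print(st["time"],st["position"],Ro.from_quat(st["eef_rot"]).as_matrix(),st["joints"])
cv2.imwrite("pics/w3.png",im[:,:,::-1])
pickle.dump(cam("wrist",st),open("w3.pkl","wb"))
E
```

```text
5.9 [495.199 148.439 230.572] [[-0.812 -0.123  0.57 ]
 [-0.1    0.992  0.071]
 [-0.574  0.001 -0.819]] [ 0.369 -0.352 -0.645  0.681 -0.139  0.202]
```

View pics/w3.png

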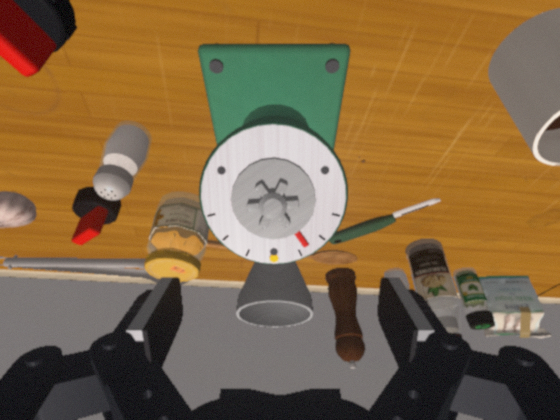

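Straight view of the face: centre ~(274,195), pointer (302,239), dot (274,258), nose ~(274,207). Second viewpoint for range.

>>> servo_tool(steps="0 0 0 -30 0 0 1;0 0 0 -30 0 0 1;0 0 0 0 0 0 1;0 0 0 0 0 0 1;0 0 0 0 0 0 1")

```text
time: 6.45
position: [542.1, 154.3, 261.6]
eef_rot: [-0.059, 0.952, 0.018, 0.299]
force: [1.0, 0.1, 0.2]
opening: 85.3
finger_force: 0.0
```

```bash
cat > mill.py <<'E'
from h import *
import pickle,sys
def feats(im,box):
    h=cv2.cvtColor(im,cv2.COLOR_RGB2HSV);k=np.zeros(im.shape[:2],bool);x0,y0,x1,y1=box;k[y0:y1,x0:x1]=1
    f={}
    m=((h[...,1]<60)&(h[...,2]>180)&k).astype(np.uint8)
    cn=max(cv2.findContours(m,cv2.RETR_CCOMP,cv2.CHAIN_APPROX_NONE)[0],key=cv2.contourArea)
    f["face"]=cv2.fitEllipse(cv2.convexHull(cn))
    n,l,s,c=cv2.connectedComponentsWithStats((~m.astype(bool)&k&(cv2.drawContours(np.zeros_like(m),[cn],-1,1,-1)>0)).astype(np.uint8))
    i=1+np.argmax(s[1:,4]);fl=(l==i).astype(np.uint8);fl=cv2.morphologyEx(fl,cv2.MORPH_OPEN,np.ones((15,15),np.uint8))
    f["flange"]=cv2.fitEllipse(cv2.convexHull(max(cv2.findContours(fl,0,1)[0],key=len)))
    R=(red(im)|(((h[...,0]<8)|(h[...,0]>172))&(h[...,1]>130)))&k; b=max(blobs(R,10)[0],key=lambda q:q[1][4]);f["ptr"]=b[0]
    Y=(h[...,0]>18)&(h[...,0]<34)&(h[...,1]>150)&(h[...,2]>140)&k;cf=np.array(f["face"][0])
    b=[q for q in blobs(Y,8)[0] if q[1][4]<200];f["dots"]=[q[0] for q in b];return f
E
python3 - <<'E'
from mill import *
st=sensors.state();im=eyes.get_image("wrist");cv2.imwrite("pics/w4.png",im[:,:,::-1]);pickle.dump(cam("wrist",st),open("w4.pkl","wb"))
print(st["position"])
c3,c4=[pickle.load(open(f"w{i}.pkl","rb")) for i in(3,4)]
guess=np.array([552,153.5,138])
p3,p4=proj(c3,guess),proj(c4,guess);print(p3,p4)
F=[]
for i,p in((3,p3),(4,p4)):
    g=cv2.imread(f"pics/w{i}.png")[:,:,::-1].copy();a,b=int(p[0]),int(p[1])
    F.append(feats(g,(a-85,b-82,a+85,b+85)));print(F[-1])
for k in("face","flange"): print(k,tri([(c3,F[0][k][0]),(c4,F[1][k][0])]))
print("ptr",tri([(c3,F[0]["ptr"]),(c4,F[1]["ptr"])]))
E
```

```text
[542.146 154.327 261.585]
[277.371 201.84 ] [277.215 124.488]
{'face': ((272.8742370605469, 193.77003479003906), (138.32684326171875, 143.65948486328125), 92.57709503173828), 'flange': ((273.49114990234375, 188.65904235839844), (60.70225524902344, 84.27863311767578), 92.10980224609375), 'ptr': array([301.403, 238.948]), 'dots': [array([273.676, 257.588]), array([194.963, 270.704])]}
{'face': ((272.44842529296875, 114.36505126953125), (155.59457397460938, 161.26304626464844), 174.8233184814453), 'flange': ((271.7915954589844, 116.98126220703125), (89.71504974365234, 91.31352233886719), 47.757057189941406), 'ptr': array([302.851, 166.188]), 'dots': [array([273., 189.])]}
face (array([545.734, 149.472, 135.706]), [array([ 0., -0.]), array([-0.1, -0. ])])
flange (array([563.432, 151.114, 116.119]), [array([-0.6,  0. ]), array([ 0.6, -0. ])])
ptr (array([570.046, 173.942, 157.769]), [array([-0.1, -0. ]), array([0.2, 0. ])])
```

```bash
python3 - <<'E'
from mill import *
c3,c4=[pickle.load(open(f"w{i}.pkl","rb")) for i in(3,4)]
F=[]
for i,ce in((3,(273,194)),(4,(272,115))):
    g=cv2.imread(f"pics/w{i}.png")[:,:,::-1].copy();h=cv2.cvtColor(g,cv2.COLOR_RGB2HSV)
    V=cv2.GaussianBlur(h[...,2],(3,3),0);m=np.zeros(V.shape,np.uint8);cv2.circle(m,tuple(map(int,ce)),62,1,-1)
    fl=((V<190)&(m>0)).astype(np.uint8)
    # radial edge: last dark sample going inward from r=52..., skipping the pointer sector
    pts=[]
    cc=np.array(ce,float)
    for a in np.radians(np.arange(0,360,3)):
        d=np.array([np.cos(a),np.sin(a)])
        if 30<np.degrees(a)<85: continue
        rr=np.arange(32,56,.25);q=cc+rr[:,None]*d
        v=cv2.remap(h[...,2].astype(np.float32),q[:,0].astype(np.float32)[None],q[:,1].astype(np.float32)[None],1)[0]
        gdt=np.convolve(v,np.r_[np.ones(8),-np.ones(8)],"valid");j=np.argmax(gdt);pts.append(q[j+8])
    pts=np.array(pts,np.float32);e=cv2.fitEllipse(pts)
    # one robust pass
    p=pts-np.array(e[0]);th=np.radians(e[2]);u=p@np.array([[np.cos(th),-np.sin(th)],[np.sin(th),np.cos(th)]]);rr=np.hypot(u[:,0]/(e[1][0]/2),u[:,1]/(e[1][1]/2))
    e=cv2.fitEllipse(pts[abs(rr-1)<.05]);print(i,e,(abs(rr-1)<.05).sum(),len(pts));F.append(e)
X,err=tri([(c3,F[0][0]),(c4,F[1][0])]);print("flange",X,err,[344.09*62/max(e[1]) for e in F],[ (c[1]@X+c[2])[2] for c in(c3,c4)])
D,e=tri([(c3,(273.676,257.588)),(c4,(273.,189.))]);print("dot",D,e)
fc,_=tri([(c3,(272.874,193.77)),(c4,(272.448,114.365))]);print("face",fc)
for P0,nm in((X,"fl"),(fc,"face")):
    d=D-P0;print(nm,np.linalg.norm(d),np.degrees(np.arctan2(d[1],d[0])),np.degrees(np.arctan2(d[2],np.hypot(*d[:2]))))
y=np.radians(7.2);n=np.array([-np.sin(.6109)*np.cos(y),-np.sin(.6109)*np.sin(y),np.cos(.6109)]);u=np.array([np.cos(.6109)*np.cos(y),np.cos(.6109)*np.sin(y),np.sin(.6109)]);s=np.cross(n,u)
for c,pp,dd,fe in((c3,(301.403,238.948),(273.676,257.588),F[0]),(c4,(302.851,166.188),(273.,189.),F[1])):
    P=onplane(c,pp,n=n,p=X);Dd=onplane(c,dd,n=n,p=X-6*n);ce=onplane(c,fe[0],n=n,p=X)
    print("ptr deg",np.degrees(np.arctan2((P-ce)@s,(P-ce)@u)),np.linalg.norm(P-ce),"dot deg",np.degrees(np.arctan2((Dd-ce)@s,(Dd-ce)@u)),np.linalg.norm(Dd-ce))
st=sensors.state();Rw=Ro.from_quat(st["eef_rot"]).as_matrix();print("spindle in tool",Rw.T@(X-st["position"]),"n in tool",Rw.T@n,"u",Rw.T@u)
np.save("spindle.npy",X)
E
```

```text
3 ((273.00390625, 197.6220703125), (82.0964584350586, 84.97956848144531), 96.04610443115234) 102 102
4 ((272.3814392089844, 118.36768341064453), (92.20899200439453, 94.71549987792969), 172.78573608398438) 102 102
flange [546.996 149.665 138.29 ] [array([-0.,  0.]), array([ 0., -0.])] [251.04363767930917, 225.23853041471497] [np.float64(251.41715880363185), np.float64(231.83561409344892)]
dot [589.095 155.005 164.747] [array([-0.1,  0. ]), array([ 0.1, -0. ])]
face [545.734 149.471 135.706]
fl 50.00914836671641 7.229215153042356 31.941682855591132
face 52.480307461592815 7.272903049723754 33.598366556902725
ptr deg 32.98888536577539 39.20097524268432 dot deg -0.030558692764227537 51.96141417501641
ptr deg 33.013325700247435 38.89760973536755 dot deg -0.0899588069323965 51.19346576125884
spindle in tool [ 66.765  -5.198 103.706] n in tool [ 0.002 -0.001 -1.   ] u [-1.     0.001 -0.002]
```

Spindle located: pointer 33° anticlockwise of the dot, mill yaw 7.2°. Now over to the key.

>>> servo_tool(steps="0 7 0 0 0 0 1;0 7 0 0 0 0 1;0 7 0 0 0 0 1;0 7 0 0 0 0 1;0 7 0 0 0 0 1;0 0 8.55 0 0 0 1;0 0 8.55 0 0 0 1;0 0 8.55 0 0 0 1;0 0 8.55 0 0 0 1;0 0 0 0 0 0 1")

```text
time: 7.5
position: [541.7, 154.4, 262.2]
eef_rot: [0.234, 0.972, -0.0, -0.0]
force: [0.3, -0.4, -0.8]
opening: 85.5
finger_force: 0.0
```

```bash
python3 - <<'E'
from h import *
st=sensors.state();R=Ro.from_quat(st["eef_rot"]).as_matrix();print(st["time"],st["position"],R)
# look pose: TCP at z 170 above key
print(R.T@(np.array([553,-141,175])-st["position"]))
E
```

```text
7.5 [541.733 154.449 262.176] [[-0.89   0.455 -0.001]
 [ 0.455  0.89  -0.   ]
 [ 0.001 -0.001 -1.   ]]
[-144.622 -257.861   87.231]
```

>>> servo_tool(steps="0 0 0 -18 -32.2 11 1;0 0 0 -18 -32.2 11 1;0 0 0 -18 -32.2 11 1;0 0 0 -18 -32.2 11 1;0 0 0 -18 -32.2 11 1;0 0 0 -18 -32.2 11 1;0 0 0 -18 -32.2 11 1;0 0 0 -18 -32.2 11 1;0 0 0 0 0 0 1;0 0 0 0 0 0 1")

```text
time: 8.5
position: [552.6, -140.9, 174.2]
eef_rot: [0.234, 0.972, 0.0, -0.001]
force: [-0.4, 0.2, 0.2]
opening: 85.3
finger_force: 0.0
```

>>> servo_tool(steps="0 0 0 0 0 0 1")

```text
time: 8.6
position: [553.2, -139.7, 174.9]
eef_rot: [0.233, 0.972, 0.0, 0.0]
force: [0.5, 0.2, 0.7]
opening: 85.3
finger_force: 0.0
```

```bash
cat > padd.py <<'E'
from h import *
st=sensors.state();im=eyes.get_image("wrist");cv2.imwrite("pics/w5.png",im[:,:,::-1]);c=cam("wrist",st)
R=Ro.from_quat(st["eef_rot"]).as_matrix();print(st["time"],st["position"])
p0=proj(c,(553,-141,64));h=cv2.cvtColor(im,cv2.COLOR_RGB2HSV)
for v in(150,190):
    bl,l=blobs(red(im)&(h[...,2]>v),60);print([(q[0],q[1][4]) for q in bl],p0)
    i=min(range(len(bl)),key=lambda i:np.linalg.norm(bl[i][0]-p0))
    lab=l[int(round(bl[i][0][1])),int(round(bl[i][0][0]))]
    q=cv2.minAreaRect(np.argwhere(l==lab)[:,::-1].astype(np.float32));P=np.array([onplane(c,x,64) for x in cv2.boxPoints(q)])
    E=sorted([P[1]-P[0],P[2]-P[1]],key=np.linalg.norm);e=R.T@E[1]
    print(q,"world",P.mean(0),[np.linalg.norm(x) for x in E],"in tool",R.T@(P.mean(0)-st["position"]),"yaw tool",np.degrees(np.arctan2(e[1],e[0])))
E
python3 padd.py
```

```text
8.6 [ 553.161 -139.693  174.905]
[(array([366.55 ,  77.763]), np.int32(1662)), (array([279.598, 207.812]), np.int32(1150))] [278.987 210.277]
((279.5, 208.5), (59.0, 19.0), 90.0) world [ 552.524 -140.322   64.   ] [np.float64(13.934353849300923), np.float64(47.01926319481837)] in tool [  0.301  -0.893 110.904] yaw tool 179.5332431322306
[(array([367.163,  78.122]), np.int32(1457)), (array([279.288, 208.44 ]), np.int32(1001))] [278.987 210.277]
((279.5, 209.0), (58.0, 17.0), 90.0) world [ 552.859 -140.493   64.   ] [np.float64(12.479570959784517), np.float64(46.26639102125354)] in tool [ -0.075  -0.893 110.904] yaw tool 179.5869508971711
```

>>> servo_tool(steps="0 0 0 0 -0.8 30 1;0 0 0 0 0 30 1;0 0 0 0 0 30 1;0 0 0 0 0 25 1;0 0 0 0 0 20 1;0 0 0 0 0 0 1;0 0 0 0 0 0 -1;0 0 0 0 0 0 -1;0 0 0 0 0 0 -1;0 0 0 0 0 0 -1", force=50)

```text
time: 9.65
position: [553.5, -141.3, 40.7]
eef_rot: [0.234, 0.972, 0.0, 0.001]
force: [-0.1, 0.4, 1.0]
opening: 28.4
finger_force: 0.0
```

>>> servo_tool(steps="0 0 0 0 0 0 -1;0 0 0 0 0 0 -1;0 0 0 0 0 0 -1;0 0 0 0 0 0 -1;0 0 0 0 0 0 -1")

```text
time: 10.15
position: [553.4, -141.4, 40.3]
eef_rot: [0.234, 0.972, 0.0, 0.001]
force: [0.4, 1.4, 6.2]
opening: 15.2
finger_force: 49.6
```

>>> servo_tool(steps="0 0 0 0 0 -15 -1;0 0 0 0 0 -35 -1;0 0 0 0 0 -40 -1;0 0 0 0 0 -40 -1;0 0 0 0 0 -40 -1;0 0 0 0 0 0 -1;0 0 0 0 0 0 -1;0 0 0 0 0 0 -1")

```text
time: 10.95
position: [552.1, -141.0, 207.7]
eef_rot: [0.234, 0.972, 0.0, -0.001]
force: [0.4, 0.1, -1.0]
opening: 15.4
finger_force: 49.0
```

```bash
python3 - <<'E'
from h import *
import pickle
st=sensors.state();im=eyes.get_image("wrist");cv2.imwrite("pics/w6.png",im[:,:,::-1]);pickle.dump(cam("wrist",st),open("w6.pkl","wb"))
print(st["time"],st["position"],Ro.from_quat(st["eef_rot"]).as_matrix(),st["force"],st["opening"])
cv2.imwrite("pics/w6c.png",cv2.resize(im[150:400,140:420],None,fx=2.4,fy=2.4)[:,:,::-1])
E
```

```text
10.95 [ 552.058 -141.049  207.66 ] [[-0.89   0.455 -0.003]
 [ 0.455  0.89   0.001]
 [ 0.003 -0.001 -1.   ]] [ 0.398  0.062 -0.987] 15.393090807055811
```

View pics/w6c.png

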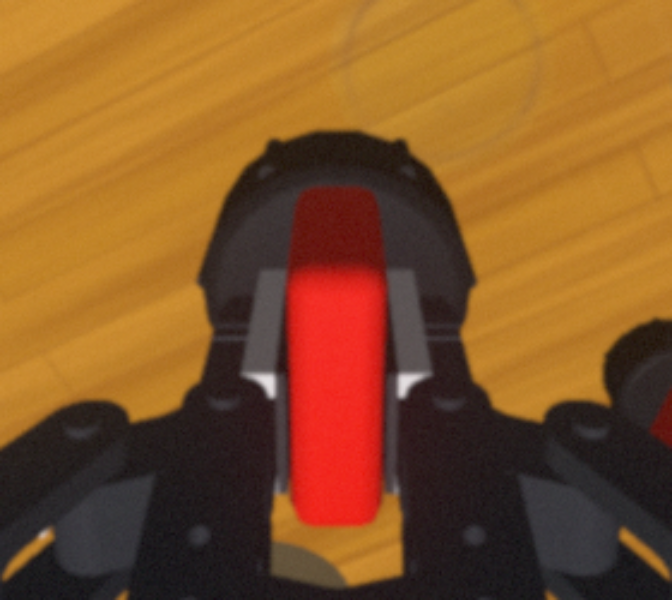

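Held key seen squarely: paddle's bright top spans crop x 288–386, y 268–525; hub symmetric about it. Computing its offset in the tool frame.

```bash
cat > plan.py <<'E'
from h import *
y=np.radians(7.2);b=np.radians(35)
n=np.array([-np.sin(b)*np.cos(y),-np.sin(b)*np.sin(y),np.cos(b)]);u=np.array([np.cos(b)*np.cos(y),np.cos(b)*np.sin(y),np.sin(b)]);s=np.cross(n,u)
def pose(S,h,ang,off):  # tool pose with key origin h above S; ang=tool x anticlockwise of downhill; off = key origin in tool (x,y,z)
    a=np.radians(ang);x=-u*np.cos(a)-s*np.sin(a);R=np.c_[x,np.cross(-n,x),-n];return R,S+h*n-R@np.array(off)
def delta(R,p):
    st=sensors.state();R0=Ro.from_quat(st["eef_rot"]).as_matrix();print(st["time"],st["position"],"F",st["force"],"open",st["opening"])
    print("rotvec tool deg",np.degrees(Ro.from_matrix(R0.T@R).as_rotvec()),"shift tool",R0.T@(p-st["position"]),"shift in target axes",R.T@(p-st["position"]))
E
python3 - <<'E'
from plan import *
im=cv2.imread("pics/w6.png")[:,:,::-1].copy();h=cv2.cvtColor(im,cv2.COLOR_RGB2HSV);p=eyes.camera_params("wrist");K,T=p["mtx"],p["tool_from_camera"]
def tp(uv,z):
    d=T[:3,:3]@np.linalg.solve(K,[uv[0],uv[1],1]);o=T[:3,3];return (o+d*(z-o[2])/d[2])
for v in(150,190,215):
    m=red(im)&(h[...,2]>v);m[:, :230]=0;m[:,330:]=0
    bl,l=blobs(m,300);q=max(bl,key=lambda q:q[1][4]);x,y0,w,hh,_=q[1];print(v,q[1])
    e=[tp((x+w/2-.5,r),-23.7) for r in(y0-.5,y0+hh-.5)];print(e,(e[0]+e[1])/2)
    a=tp((x-.5,y0+hh/2),-23.7);c=tp((x+w-.5,y0+hh/2),-23.7);print("y",a[1],c[1],(a+c)[1]/2)
g=im[...,0].astype(float)
# hub width at widest rows (rim/top edge z~ 40.3-26=14)
for r in range(225,270,8):
    d=np.where(im[r,200:360].max(1)<75)[0];print(r,200+d.min(),200+d.max(),[tp((200+k,r),14.3)[1] for k in(d.min()-.5,d.max()+.5)])
d=np.where(im[190:260,280].max(1)<75)[0];print("front rim row",190+d.min(),tp((280,190+d.min()-.5),40.3),tp((280,190+d.min()-.5),35))
S=np.load("spindle.npy");print(S,n)
for hgt in(60,0): print(pose(S,hgt,33,(0,0,40.3)))
delta(*pose(S,60,33,(0,0,40.3)))
E
```

```text
150 [ 260  262   40  107 4016]
[array([ 25.998,  -0.745, -23.7  ]), array([-22.406,  -0.782, -23.7  ])] [  1.796  -0.763 -23.7  ]
y -8.414200668400532 6.889098071769323 -0.7625512983156049
190 [ 261  264   38  105 3703]
[array([ 25.192,  -0.746, -23.7  ]), array([-22.406,  -0.782, -23.7  ])] [  1.393  -0.764 -23.7  ]
y -8.03999754245632 6.514222401767299 -0.7628875703445104
215 [ 262  267   35  102 3317]
[array([ 23.978,  -0.928, -23.7  ]), array([-22.406,  -0.985, -23.7  ])] [  0.786  -0.956 -23.7  ]
y -7.668962987919276 5.758532222121894 -0.9552153828986909
225 239 321 [np.float64(-19.897763162826344), np.float64(18.79844723069528)]
233 234 326 [np.float64(-22.405809511942707), np.float64(21.303935379430712)]
241 231 329 [np.float64(-24.00712861501615), np.float64(22.902718228665595)]
249 229 331 [np.float64(-25.15706893076467), np.float64(24.050116800514314)]
257 226 334 [np.float64(-26.807844469310066), np.float64(25.698253877741532)]
265 223 336 [np.float64(-28.486274694036087), np.float64(26.888275459137347)]
front rim row 205 [26.957 -0.538 40.3  ] [28.668 -0.54  35.   ]
[546.996 149.665 138.29 ] [-0.569 -0.072  0.819]
(array([[-0.613, -0.548,  0.569],
       [-0.626,  0.776,  0.072],
       [-0.481, -0.312, -0.819]]), array([489.92 , 142.455, 220.45 ]))
(array([[-0.613, -0.548,  0.569],
       [-0.626,  0.776,  0.072],
       [-0.481, -0.312, -0.819]]), array([524.063, 146.768, 171.301]))
11.0 [ 551.887 -140.981  207.383] F [-0.883 -0.235 -1.529] open 15.388471255708428
rotvec tool deg [ -0.34  -37.239 -65.069] shift tool [184.232 224.156 -12.615] shift in target axes [-145.838  249.845  -25.591]
```

>>> servo_tool(steps="0 0 0 18 22 -8 -1;0 0 0 24 29 -5 -1;0 0 0 24 29 -5 -1;0 0 0 24 29 -5 -1;0 0 0 24 29 -5 -1;0 0 0 24 29 -5 -1;0 0 0 24 29 -5 -1;0 0 0 22 28 -2 -1;0 0 -8.55 0 0 0 -1;0 0 -8.55 0 0 0 -1")

```text
time: 12.0
position: [490.0, 143.1, 247.8]
eef_rot: [0.083, 0.997, -0.001, -0.001]
force: [-0.1, 0.6, -1.4]
opening: 15.3
finger_force: 49.2
```

>>> servo_tool(steps="0 0 -8.55 0 0 0 -1;0 0 -8.55 0 0 0 -1;0 -7 0 0 0 0 -1;0 -7 0 0 0 0 -1;0 -7 0 0 0 0 -1;0 -7 0 0 0 0 -1;0 -7 0 0 0 0 -1;0 0 -8.25 0 0 0 -1;0 0 -8.25 0 0 0 -1;0 0 -8.25 0 0 0 -1")

```text
time: 13.0
position: [489.4, 141.6, 246.9]
eef_rot: [-0.265, 0.917, -0.047, 0.295]
force: [-0.2, -0.4, -1.4]
opening: 15.3
finger_force: 49.3
```

>>> servo_tool(steps="0 0 -8.25 0 0 0 -1;0 0 0 0 0 0 -1;0 0 0 0 0 0 -1;0 0 0 0 0 0 -1")

```text
time: 13.4
position: [490.7, 141.9, 248.6]
eef_rot: [-0.326, 0.896, -0.067, 0.292]
force: [-0.6, 0.4, -1.5]
opening: 15.2
finger_force: 49.3
```

```bash
cat >> plan.py <<'E'
X=np.load("spindle.npy");S=X+.4*u+.7*np.array([-.123,.992,.001])+.9*n
E
python3 - <<'E'
from plan import *
delta(*pose(S,30,33,(.4,0,40.3)));print(sensors.state()["joints"],sensors.state()["wrist_torque"])
im,c=get("wrist","w7");i2,_=get("scene","s7")
a=cv2.resize(i2[150:270,220:360],None,fx=3,fy=3,interpolation=2);o=np.zeros((600,800,3),np.uint8);o[:360,380:800]=a;o[:420,:380]=im[:,90:470]
cv2.imwrite("pics/c7.png",o[:420,:,::-1])
E
```

```text
13.4 [490.654 141.894 248.599] F [-0.591  0.375 -1.536] open 15.224736541118592
rotvec tool deg [-0.004 -0.098 -0.189] shift tool [12.466  9.961 51.801] shift in target axes [12.522  9.999 51.78 ]
[ 0.356 -0.368 -0.614  0.729 -0.132 -0.383] [-0.1    0.721  0.082]
```

View pics/c7.png

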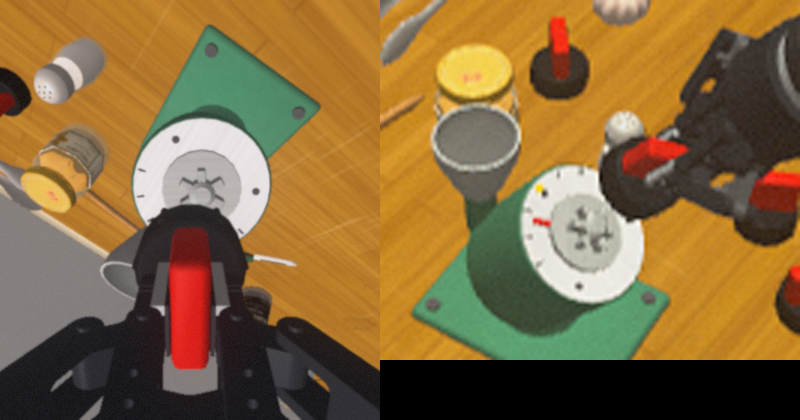

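Key held above the face; flange at (201,188) in the left panel, nose at (205,193), upper arc of the flange visible. I'll refine the spindle centre from the arc cast onto the flange plane, in this same orientation.

```bash
python3 - <<'E'
from plan import *
from scipy.optimize import least_squares
im=cv2.imread("pics/w7.png");V=im.max(2).astype(np.float32);p=eyes.camera_params("wrist");K,T=p["mtx"],p["tool_from_camera"]
def tp(uv,z):
    d=T[:3,:3]@np.linalg.solve(K,[uv[0],uv[1],1]);o=T[:3,3];return (o+d*(z-o[2])/d[2])
z=122;cc=np.array([291.,188]);P=[]
for a in np.radians(np.arange(175,366,3)):
    d=np.array([np.cos(a),np.sin(a)]);rr=np.arange(28,50,.25);q=(cc+rr[:,None]*d).astype(np.float32)
    v=cv2.remap(V,q[:,0][None],q[:,1][None],1)[0];g=np.convolve(v,np.r_[np.ones(8),-np.ones(8)],"valid");j=np.argmax(g);P.append((*q[j+8],g[j]))
P=np.array(P);Q=np.array([tp(x,z)[:2] for x in P[:,:2]])
for fixed in(None,31):
    f=lambda k:np.hypot(*(Q-k[:2]).T)-(fixed or k[2])
    s_=least_squares(f,[13,10,31],loss="soft_l1",f_scale=.5);print(s_.x,np.abs(s_.fun).mean())
print("nose",tp((295.5,193),106))
E
```

```text
[13.18   8.689 30.743] 0.11925518823782111
[12.858  8.686 31.   ] 0.14827712133718285
nose [ 14.162  11.424 106.   ]
```

>>> servo_tool(steps="0 0 0 6.2 4.9 10 -1;0 0 -0.2 6.1 4.8 10 -1;0 0 0 0 0 15 -1;0 0 0 0 0 15 -1;0 0 0 0 0 10 -1;0 0 0 0 0 0 -1;0 0 0 0 0 0 -1;0 0 0 0 0 0 -1")

```text
time: 14.3
position: [512.3, 146.2, 192.0]
eef_rot: [-0.329, 0.895, -0.068, 0.293]
force: [0.9, 0.4, -1.4]
opening: 15.4
finger_force: 49.3
```

```bash
python3 -c "
from plan import *
delta(*pose(S,0,33,(.4,0,40.3)))"
```

```text
14.3 [512.327 146.21  192.003] F [ 0.871  0.374 -1.367] open 15.448244427065132
rotvec tool deg [-0.052  0.017  0.131] shift tool [ 1.298  0.863 22.775] shift in target axes [ 1.293  0.84  22.777]
```

>>> servo_tool(steps="0 0 0 0.9 0.5 4 -1;0 0 0 0 0 3 -1;0 0 0 0 0 2 -1;0 0 0 0 0 2 -1;0 0 0 0 0 0 -1")

```text
time: 14.8
position: [517.7, 146.7, 181.4]
eef_rot: [-0.329, 0.895, -0.068, 0.293]
force: [-0.5, 0.0, -1.6]
opening: 15.5
finger_force: 49.3
```

```bash
python3 -c "
from plan import *
delta(*pose(S,0,33,(.4,0,40.3)))
st=sensors.state();R=Ro.from_quat(st['eef_rot']).as_matrix();print('Ftool',R.T@st['force'],R.T@st['wrist_torque'])"
```

```text
14.8 [517.655 146.679 181.422] F [-0.481  0.035 -1.638] open 15.49078641116167
rotvec tool deg [-0.026 -0.053  0.14 ] shift tool [-0.246  0.093 11.043] shift in target axes [-0.235  0.089 11.043]
Ftool [1.058 0.805 1.071] [-0.417  0.654  0.005]
```

At about 11 mm above home with no contact; lateral is on target. Going on gently.

>>> servo_tool(steps="0 0 0 0 0 1.5 -1;0 0 0 0 0 1.5 -1;0 0 0 0 0 1.5 -1;0 0 0 0 0 0 -1")

```text
time: 15.2
position: [520.2, 147.0, 177.9]
eef_rot: [-0.329, 0.895, -0.068, 0.293]
force: [-0.3, -0.2, -2.0]
opening: 15.2
finger_force: 49.3
```

```bash
cat > fb.py <<'E'
from plan import *
delta(*pose(S,0,33,(.4,0,40.3)))
st=sensors.state();R=Ro.from_quat(st['eef_rot']).as_matrix();print('Ftool',R.T@st['force'],R.T@st['wrist_torque'])
E
python3 fb.py
```

```text
15.2 [520.246 147.012 177.872] F [-0.325 -0.224 -2.026] open 15.226915185839804
rotvec tool deg [-0.03  -0.042  0.138] shift tool [-0.15   0.144  6.637] shift in target axes [-0.145  0.141  6.637]
Ftool [1.312 0.641 1.459] [-0.396  0.639 -0.037]
```

>>> servo_tool(steps="0 0 0 0 0 1.5 -1;0 0 0 0 0 1.5 -1;0 0 0 0 0 1.5 -1;0 0 0 0 0 0 -1")

```text
time: 15.6
position: [522.8, 147.3, 174.1]
eef_rot: [-0.329, 0.895, -0.068, 0.293]
force: [-0.7, 0.4, -1.3]
opening: 15.1
finger_force: 49.3
```

```bash
python3 fb.py
```

```text
15.6 [522.791 147.322 174.15 ] F [-0.653  0.424 -1.254] open 15.136303005583402
rotvec tool deg [-0.031 -0.046  0.139] shift tool [-0.182  0.132  2.117] shift in target axes [-0.18   0.131  2.118]
Ftool [0.735 1.081 0.686] [-0.438  0.622 -0.001]
```

>>> servo_tool(steps="0 0 0 0 0 1.5 -1;0 0 0 0 0 1 -1;0 0 0 0 0 1 -1;0 0 0 0 0 0 -1")

```text
time: 16.0
position: [524.3, 147.6, 172.4]
eef_rot: [-0.329, 0.895, -0.068, 0.293]
force: [-12.1, -3.3, 8.4]
opening: 15.1
finger_force: 51.6
```

```bash
python3 fb.py
```

```text
16.0 [524.33  147.555 172.402] F [-12.058  -3.281   8.421] open 15.147334396836749
rotvec tool deg [-0.033 -0.007  0.142] shift tool [ 0.068  0.247 -0.207] shift in target axes [ 0.068  0.247 -0.207]
Ftool [  5.397   1.433 -13.996] [-0.848  1.488 -0.047]
```

Rim has met the flange at exactly the predicted height (14 N). Meshed and home; now pressing lightly and turning clockwise.

>>> servo_tool(steps="0 0 0 0 0 0.4 -1;0 0 0 0 0 0 -1;0 0 0 0 0 0 -1;0 0 4 0 0 0 -1;0 0 4 0 0 0 -1;0 0 4 0 0 0 -1;0 0 4 0 0 0 -1;0 0 4 0 0 0 -1;0 0 4 0 0 0 -1")

```text
time: 16.9
position: [524.6, 147.9, 172.6]
eef_rot: [-0.134, 0.944, -0.005, 0.301]
force: [-14.1, -2.2, 11.3]
opening: 15.1
finger_force: 52.1
```

```bash
python3 fb.py
```

```text
16.9 [524.573 147.896 172.575] F [-14.063  -2.233  11.329] open 15.117303122394096
rotvec tool deg [ -0.008   0.054 -23.999] shift tool [ 0.538 -0.055 -0.228] shift in target axes [ 0.514  0.169 -0.228]
Ftool [  5.151   0.361 -17.448] [-0.289  1.739 -0.122]
```

>>> servo_tool(steps="0 0 4 0 0 0 -1;0 0 4 0 0 0 -1;0 0 4 0 0 0 -1;0 0 0 0 0 0 -1;0 0 0 0 0 0 -1")

```text
time: 17.4
position: [524.7, 148.0, 172.7]
eef_rot: [-0.036, 0.953, 0.027, 0.3]
force: [-12.9, -1.4, 9.6]
opening: 15.3
finger_force: 52.0
```

```bash
python3 fb.py; cat > scn.py <<'E'
from plan import *
import sys
im,c=get("scene",sys.argv[1]);h=cv2.cvtColor(im,cv2.COLOR_RGB2HSV)
k=np.zeros(h.shape[:2],bool);k[195:260,255:320]=1
R=((h[...,0]<8)|(h[...,0]>172))&(h[...,1]>120)&(h[...,2]>90)&k
# scene bias: anchor its dot and centre by the first picture (same fixed camera)
for q in blobs(R,3)[0]:
    P=onplane(c,q[0],n=n,p=S);D=onplane(c,(272.8,212.8),n=n,p=S-6*n)
    print("red",q[0],q[1][4],"rel dot mm (u,s)",(P-D)@u,(P-D)@s)
cv2.imwrite(f"pics/{sys.argv[1]}c.png",cv2.resize(im[170:270,240:340],None,fx=5,fy=5,interpolation=2)[:,:,::-1])
E
python3 scn.py s8
```

```text
17.4 [524.699 148.    172.664] F [-12.916  -1.354   9.597] open 15.271532267049839
rotvec tool deg [  0.008   0.072 -35.869] shift tool [ 0.675 -0.259 -0.235] shift in target axes [ 0.699  0.186 -0.234]
Ftool [  5.122   0.026 -15.314] [-0.009  1.757  0.161]
red [293.82  215.477] 111 rel dot mm (u,s) -40.83899970589663 -31.499832361828155
red [277. 215.] 13 rel dot mm (u,s) -9.529892379254582 0.15339848259194588
red [299.333 231.333] 9 rel dot mm (u,s) -73.76635294066762 -11.226467053414485
```

View pics/s8c.png

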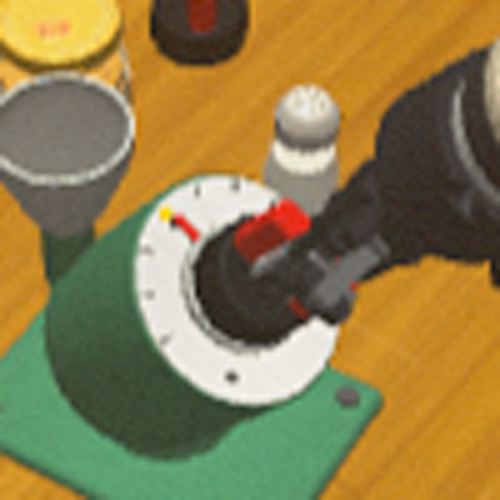

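The scene crop shows the pointer (185,228) in line with the yellow dot (167,214), offset ≈0.2 mm, and the key flush on the flange. Releasing and backing off.

>>> servo_tool(steps="0 0 0 0 0 -0.6 -1;0 0 0 0 0 0 0;0 0 0 0 0 0 0.5;0 0 0 0 0 0 1;0 0 0 0 0 0 1;0 0 0 0 0 0 1;0 0 0 0 0 0 1;0 0 0 0 0 0 1")

```text
time: 18.25
position: [524.7, 147.6, 171.7]
eef_rot: [-0.036, 0.953, 0.026, 0.3]
force: [-0.5, -0.9, 0.5]
opening: 85.4
finger_force: 0.0
```

>>> servo_tool(steps="0 0 0 0 0 -5 1;0 0 0 0 0 -15 1;0 0 0 0 0 -20 1;0 0 0 0 0 -25 1;0 0 0 0 0 -25 1;0 0 0 0 0 -20 1;0 0 0 0 0 0 1;0 0 0 0 0 0 1;0 0 0 0 0 0 1")

```text
time: 19.15
position: [462.0, 139.7, 260.5]
eef_rot: [-0.036, 0.953, 0.026, 0.299]
force: [-0.0, 0.8, -0.1]
opening: 85.1
finger_force: 0.0
```

```bash
python3 fb.py; python3 - <<'E'
from h import *
im,c=get("wrist","w9");i2,_=get("scene","s9")
o=np.zeros((420,800,3),np.uint8);o[:,:400]=im[:,80:480];o[:400,400:]=cv2.resize(i2[170:270,240:340],None,fx=4,fy=4,interpolation=2)
cv2.imwrite("pics/c9.png",o[:,:,::-1])
E
```

```text
19.15 [461.977 139.684 260.519] F [-0.022  0.82  -0.082] open 85.11272408123506
rotvec tool deg [ -0.038  -0.103 -35.849] shift tool [ -0.899   0.326 108.021] shift in target axes [ -0.717  -0.27  108.022]
Ftool [0.021 0.816 0.113] [ 0.021  0.507 -0.004]
```

View pics/c9.png

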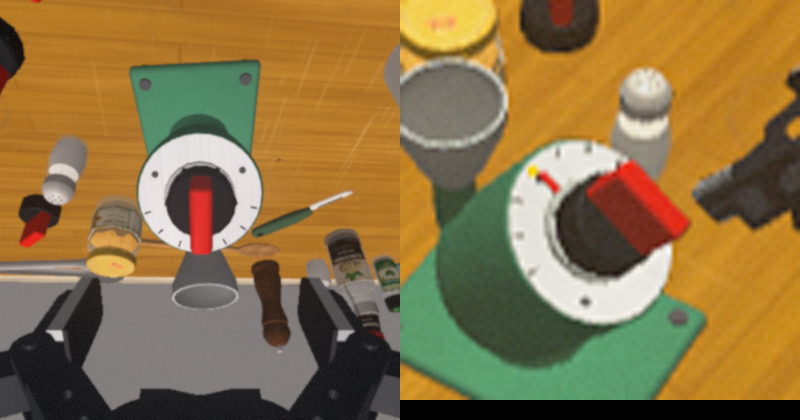

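The wrist view shows the key seated upright on the flange with its paddle along the dot line. The scene crop shows the pointer at (547,182) in line with the dot at (533,172), and the gripper is clear. Handing in.

```bash
python3 -c "
from rig import ticket
print(ticket.finish_job())"
```

```text
the job is handed in; nothing more can be done
None
```

The key is seated flush on the spindle, the red pointer lines up with the yellow dot, the gripper is clear, and I handed the job in at about 19 s; no verdict came back.

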